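Film the next step of the wax-painting demo

TASK

Film the next step of the wax-painting demo: press the red record button all the way down and let it up again; then point at the yellow-ochre paint pan, holding the fingertips, tool downwards, two to four centimetres above its middle for at least two seconds, without dipping down to any of the other pans. Then point in the same way at the square plum-coloured patch on the taped panel for at least two seconds, and finish still pointing at it, touching nothing. Touch only the button: no pan, nor the panel, nor anything else on the table may be touched, moved or lifted.

Things in the scene. Friction and masses are not known exactly. Their poses are not given: they have to be found in the camera images.
- record (a joint): travel of the red record button: 0 = up, 0.006 m = fully down; a spring returns it, about 5 N holds it fully down
- record_top (a point): centre of the top face of the red round button cap (34 mm across); the cap stands in a black round housing 50 mm across and 12 mm tall, fixed to the table, and is pressed straight down. The cap's face is 22 mm above the table when up
- pan_ochre: loose wax-paint pan: flat white round dish 62 mm across and 16 mm tall, filled to the top with yellow-ochre wax (disc 54 mm across). Origin: centre of its underside, z up; stands on the table, the top is 16 mm higher. The one to point at
- pan_sienna: loose wax-paint pan: flat white round dish 62 mm across and 16 mm tall, filled to the top with reddish-brown wax (disc 54 mm across). Origin: centre of its underside, z up; stands on the table, the top is 16 mm higher
- pan_blue: loose wax-paint pan: flat white round dish 62 mm across and 16 mm tall, filled to the top with deep blue wax (disc 54 mm across). Origin: centre of its underside, z up; stands on the table, the top is 16 mm higher
- pan_pearl: loose wax-paint pan: flat white round dish 62 mm across and 16 mm tall, filled to the top with pearl-grey wax (disc 54 mm across). Origin: centre of its underside, z up; stands on the table, the top is 16 mm higher
- panel: fixed painting panel, off-white top 140 mm (its x) by 200 mm (its y), 36 mm tall, sides wrapped in blue tape, light-blue and grey-green painted bands along its two long edges, on a sheet of brown paper. Origin: centre of its underside
- patch: fixed square of dark plum (purple-red) wax, 44 x 44 mm and 3 mm thick, somewhere on top of the panel. Origin: centre of its underside, 36 mm above the table (its top is 39 mm above the table), z up
- brush: loose paint brush with red handle, 200 mm long, lying beyond the panel along its own x. Origin: underside, near its middle
- tape_roll: loose roll of blue masking tape lying flat, 110 mm across, 36 mm tall. Origin: centre of its underside
- bottle: loose clear water bottle with blue label, 64 mm across, 200 mm tall, standing. Origin: centre of its underside
- jar: loose amber glass jar with steel lid, 70 mm across, 90 mm tall, standing. Origin: centre of its underside
Mind the look-alikes: they are no part of the job. Leave any turquoise look-alike of the pan_ochre alone.

How it is judged:
On the way, in this order (a step that is already met when the one before it is completed fails the run):
1. the record button is pressed down (at least 4.5 of its 6 mm) (value of joint record above 0.0045 m), for 0.04 s.
2. the button is up again (value of joint record below 0.0015 m), for 0.1 s.
3. the tool point dwells 2 s over the ochre pan: within 25 mm of its middle sideways and less than 80 mm above its top (horizontal distance between the grasp point and pan_ochre below 0.025 m and z of the grasp point in the frame of pan_ochre below 0.096 m), for 2 s.
4. the tool point dwells 2 s over the plum patch: within 25 mm of its middle sideways and less than 80 mm above its top (horizontal distance between the grasp point and patch below 0.025 m and z of the grasp point in the frame of patch below 0.083 m), for 2 s.
At the end, for the whole second after the job is handed in: The tool point is still over the plum patch (within 25 mm of its middle sideways, less than 80 mm above its top), the button is up, and every pan, the brush, tape roll, bottle and jar are within 8 mm of where they started (all of step 4 and value of joint record below 0.0015 m and distance of each of pan_ochre, pan_sienna, pan_blue, pan_pearl, brush, tape_roll, bottle, jar from where it was at the start of the episode below 0.008 m and linear speed of pan_ochre below 0.02 m/s); the robot touches nothing.
It fails at once if the ochre pan, the panel or the patch is touched (contact force between any of the fingers, the arm and pan_ochre above 0.3 N or contact force between any of the fingers, the arm and panel above 0.3 N or contact force between any of the fingers, the arm and patch above 0.3 N).
It fails at once if another pan, the brush, tape roll, the bottle or the jar is touched (contact force between any of the fingers, the arm and pan_sienna above 0.3 N or contact force between any of the fingers, the arm and pan_blue above 0.3 N or contact force between any of the fingers, the arm and pan_pearl above 0.3 N or contact force between any of the fingers, the arm and brush above 0.3 N or contact force between any of the fingers, the arm and tape_roll above 0.3 N or contact force between any of the fingers, the arm and bottle above 0.3 N or contact force between any of the fingers, the arm and jar above 0.3 N).
It fails at once if a loose thing is moved more than 8 mm or lifted (distance of any of pan_ochre, pan_sienna, pan_blue, pan_pearl, brush, tape_roll, bottle, jar from where it was at the start of the episode above 0.008 m).
It fails at once if the tool point dips down to a wrong pan (within 20 mm of its middle sideways and less than 70 mm above its top) ((horizontal distance between the grasp point and pan_sienna below 0.02 m and z of the grasp point in the frame of pan_sienna below 0.086 m) or (horizontal distance between the grasp point and pan_blue below 0.02 m and z of the grasp point in the frame of pan_blue below 0.086 m) or (horizontal distance between the grasp point and pan_pearl below 0.02 m and z of the grasp point in the frame of pan_pearl below 0.086 m)).
It also fails if it takes over 61 s, if anything falls off the work surface, if the arm or the gripper's body presses on something with over 40 N, if the wrist force passes 120 N, or if a joint passes its speed limit or range.

ROBOT

A 6-joint arm with a two-finger parallel gripper is mounted at the origin on the work surface. World frame = base frame: x ahead of the robot, y to its left, z up, the work surface at z = 0. Lengths are in m, angles in rad, forces in N, time in s.
With the tool pointing down it reaches from about 0.3 to 0.85 m from the base axis. Payload 4.2 kg.
Tool frame: the origin (TCP) lies between the finger pads, 19 mm behind the fingertips; this is the grasp point; z points along the fingers, y is the line along which they close (so a half turn about z gives the same grasp; the last joint's range is limited). The gripper opens to 91 mm and grips with 3 to 60 N. Pads are 32 mm wide; open, the fingers measure 118 mm over their backs; the gripper's body (76 mm by 178 mm) begins 60 mm behind the grasp point.
Start: joints at [-1.259, 0.32, 1.565, -0, 1.257, -0.02], TCP at [0.187, -0.544, 0.233] pointing down, gripper open.
Joint ranges: [-3.11, 3.11], [-0.84, 2.01], [0.21, 2.61], [-1.34, 4.49], [0.05, 2.63], [-2.56, 2.56]. Speed limits (rad/s): [2.57, 2.57, 3.14, 3.14, 3.14, 3.14].

INTERFACE

Orientations are given as a rotation vector (axis times angle).
In Python, from workcell import robot gives the robot as it stands.
- The arm moves only by the tool step_arm, never from a script. Its argument "steps" is a list of rows, each a list of 7 numbers: the shift along the tool's x, y, z in units of 300 mm (1.0 is 300 mm), then the turn, a rotation vector about the tool's x, y, z in units of 90 degrees (1.0 is 90 degrees), then the opening, from 0 (shut) to 1 (fully open). A call has exactly 8 rows; each row shifts and turns the commanded pose from where the row before left it, along the tool's axes as they then stand; what a row does not reach is not made up. A row lasts 1/12 s, in which the tool goes at most 41.7 mm and 7.16 degrees, less where a joint would pass 70% of its speed; a pose out of reach is approached as far as the arm can. A call with a number of a shift or a turn outside -1 to 1 is refused whole. A call with a gripper value outside its range is refused whole. The fingers move at their own pace and stop on an object; the grip force is fixed at half the most. Time passes only in rows, so rows that do not move let the fingers close, or fill a call up. It gives the time, the measured TCP pose, the force, the opening and the grip force at its end, in the units of the state.
- robot.state(): the state, without advancing time (a new reading comes with each control period).
- robot.read_camera(name): name is "side" or "top" or "wrist"; returns the picture (420x560x3 uint8, red, green, blue); there is no depth.
- robot.calibration(name): a dict with "mtx" (3x3 intrinsics, pixels), "distortion" ([k1, k2, p1, p2, k3] as OpenCV has them; the pictures are not rectified), "rvec" (rotation vector, rad) and "tvec" (3), from world to camera coordinates, as OpenCV has them. Camera axes: x right, y down, z forward; pixel columns grow to the right and rows downward; lengths in m; the calibration is good to about 2 mm. A picture is of the moment at which its call begins: read the wrist's pose just before it. calibration takes no time and is no camera call; for the wrist camera it gives the pose at the moment of the call.
- robot.finish_job(): hands the job in; it is judged then, once.
The state is a dict: "time": time; "joints": joint angles; "qd": joint speeds; "tau": joint torques, N m; "eef_pos": TCP position; "ee_rot": TCP orientation; "contact_force": force on the tool from outside, world axes, zero at the start; "wrist_torque": the same for the moment, N m; "gripper_width": finger opening in m; "grip_force": force on a finger pad.
Only numpy, scipy, OpenCV 4.12 (cv2) and the standard library are available. Lean on these libraries where they do the work, as an engineer would, in place of code of your own. Each camera call takes 0.05 s, during which the arm holds its last target. There are 200 camera calls.

## Working session

There is one attempt and no reset: what is moved stays moved. The work goes in short steps, Python scripts to look and compute and a tool call to move; the robot and the scene stay as the last step left them, time stands still between calls to the robot, and variables do not carry over. Pictures are saved under pics/ and viewed, at most 10 in all, crops included, and the job is handed in when it is done.

Besides the shell and the picture viewer there is one more tool, called after ">>>" in YAML: its name, and indented under it one key for each argument. step_arm: Moves the arm, as the interface text tells. Shifts and turns lie within -1 to 1; 1 stands for 300 mm of shift or 90 degrees of turn. Its arguments: {"type":"object","properties":{"steps":{"type":"array","items":{"type":"array","items":{"type":"number","minimum":-1,"maximum":1}}}},"required":["steps"]}

```bash
mkdir -p pics
python3 - <<'E'
from workcell import robot
import cv2,json,numpy as np
s=robot.state();print(s['time'],s['eef_pos'],s['ee_rot'],s['gripper_width'])
for n in ('top','side'):
    im=robot.read_camera(n);cv2.imwrite(f'pics/{n}0.png',im[:,:,::-1])
    c=robot.calibration(n);print(n,c)
E
```

```text
0.0 [ 0.18716707 -0.54318898  0.23191992] [-3.09675222e+00 -5.18483596e-01  4.05328196e-04] 0.09128127777918446
top {'mtx': array([[432.36258263,   0.        , 279.91246356],
       [  0.        , 432.36258263, 208.71714076],
       [  0.        ,   0.        ,   1.        ]]), 'distortion': array([-0.03731251,  0.        ,  0.        ,  0.        ,  0.        ]), 'rvec': array([ 2.16525965, -2.17494306,  0.05145585]), 'tvec': array([-0.02689106,  0.62739262,  1.06300123])}
side {'mtx': array([[454.63985716,   0.        , 282.48578759],
       [  0.        , 454.63985716, 212.54113821],
       [  0.        ,   0.        ,   1.        ]]), 'distortion': array([-0.08882431,  0.        ,  0.        ,  0.        ,  0.        ]), 'rvec': array([ 0.82227603, -2.31257273,  1.35491105]), 'tvec': array([0.43284215, 0.25666387, 0.85913082])}
```

View pics/top0.png

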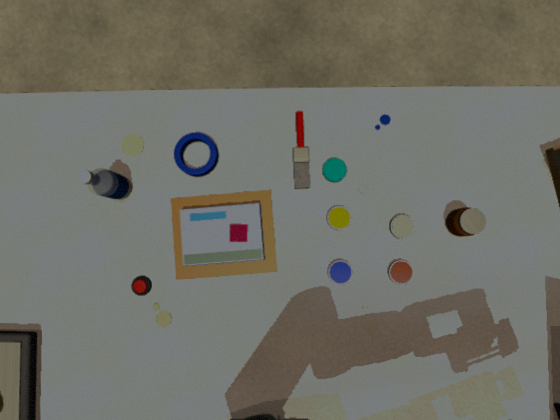

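View pics/side0.png

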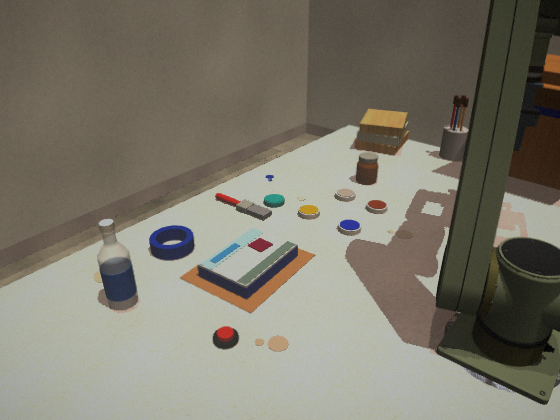

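The top view shows the red button at (141,286), the plum patch on the panel at (238,233), and the brush at (300,150). The pans are at: yellow (339,218), turquoise (335,170), pearl (401,226), blue (341,271) and sienna (400,271). The yellow one fits the ochre description and turquoise is the look-alike. The pale flat discs at (133,145) and (163,319) are only stains. Next I'll measure and confirm in a crop.

```bash
cat > h.py <<'E'
import cv2,numpy as np
from workcell import robot
def ray(n,px):
    c=robot.calibration(n);R=cv2.Rodrigues(c['rvec'])[0]
    p=cv2.undistortPoints(np.array([[px]],float),c['mtx'],c['distortion'])[0,0]
    return -R.T@c['tvec'],R.T@np.array([p[0],p[1],1.])
def onplane(n,px,z):
    o,d=ray(n,px);return o+d*(z-o[2])/d[2]
def cross(r1,r2):
    (o1,d1),(o2,d2)=r1,r2
    t=np.linalg.lstsq(np.c_[d1,-d2],o2-o1,rcond=None)[0]
    a,b=o1+t[0]*d1,o2+t[1]*d2
    return (a+b)/2,np.linalg.norm(a-b)
def blob(im,near,lo,hi,r=22):
    hsv=cv2.cvtColor(im,cv2.COLOR_RGB2HSV)
    m=cv2.inRange(hsv,np.array(lo),np.array(hi))
    if lo[0]>hi[0]: m=cv2.inRange(hsv,np.array([lo[0],*lo[1:]]),np.array([180,*hi[1:]]))|cv2.inRange(hsv,np.array([0,*lo[1:]]),np.array(hi))
    k=np.zeros_like(m);cv2.circle(k,near,r,255,-1);m&=k
    c=max(cv2.findContours(m,cv2.RETR_EXTERNAL,cv2.CHAIN_APPROX_NONE)[0],key=cv2.contourArea)
    M=cv2.moments(c);return (M['m10']/M['m00'],M['m01']/M['m00']),c
E
python3 - <<'E'
from h import *
T=cv2.imread('pics/top0.png')[:,:,::-1].copy();S=cv2.imread('pics/side0.png')[:,:,::-1].copy()
L={'record':((141,286),(225,333),(170,130,90),(8,255,255),.022),
'ochre':((339,218),(309,211),(15,130,60),(35,255,255),.016),
'turq':((335,170),(274,200),(70,120,50),(95,255,255),.016),
'blue':((341,271),(349,226),(105,110,50),(130,255,255),.016),
'sienna':((400,271),(377,206),(175,90,50),(15,255,255),.016),
'patch':((238,233),(260,244),(160,110,40),(178,255,255),.039)}
for k,(t,s,lo,hi,z) in L.items():
    pt,ct=blob(T,t,lo,hi);ps,cs=blob(S,s,lo,hi)
    a=onplane('top',pt,z);b=onplane('side',ps,z);x,g=cross(ray('top',pt),ray('side',ps))
    w=[np.linalg.norm(onplane('top',p,z)-a) for p in ct[:,0,:]]
    print(k,np.round(pt,1),np.round(ps,1),'top',a.round(3),'side',b.round(3),'x',x.round(3),'gap',round(g,4),'r',np.round([min(w),max(w)],3))
for k,p,z in [('pearl',(401,226),.016),('jar',(470,221),.09),('bottle',(115,187),.0),('bottletop',(91,180),.2)]: print(k,onplane('top',p,z).round(3))
A=cv2.resize(T[150:310,300:440],None,fx=3,fy=3);B=cv2.resize(T[180:310,110:280],None,fx=3,fy=3)
B=cv2.copyMakeBorder(B,0,A.shape[0]-B.shape[0],0,0,cv2.BORDER_CONSTANT);C=np.hstack([B[:,:380],A])
C=cv2.resize(np.hstack([B,A]),(790,410));cv2.imwrite('pics/crop0.png',C[:,:,::-1])
E
```

```text
record [139.1 286. ] [225.2 333.4] top [0.434 0.325 0.022] side [0.429 0.332 0.022] x [0.434 0.328 0.016] gap 0.0 r [0.013 0.016]
ochre [338.9 217.4] [308.6 209.1] top [ 0.605 -0.178  0.016] side [ 0.603 -0.174  0.016] x [ 0.605 -0.178  0.013] gap 0.0005 r [0.024 0.027]
turq [334.3 169.6] [273.8 198.5] top [ 0.727 -0.168  0.016] side [ 0.722 -0.161  0.016] x [ 0.728 -0.168  0.011] gap 0.0005 r [0.028 0.031]
blue [340.  271.9] [349.3 224.4] top [ 0.469 -0.179  0.016] side [ 0.467 -0.174  0.016] x [ 0.469 -0.179  0.013] gap 0.001 r [0.024 0.027]
sienna [400.9 271.8] [376.7 204. ] top [ 0.469 -0.331  0.016] side [ 0.466 -0.325  0.016] x [ 0.469 -0.331  0.013] gap 0.0005 r [0.024 0.027]
patch [238.  232.4] [260.1 244.4] top [0.568 0.074 0.039] side [0.565 0.078 0.039] x [0.568 0.074 0.036] gap 0.0001 r [0.019 0.027]
pearl [ 0.583 -0.333  0.016]
jar [ 0.591 -0.476  0.09 ]
bottle [0.688 0.403 0.   ]
bottletop [0.678 0.372 0.2  ]
```

View pics/crop0.png

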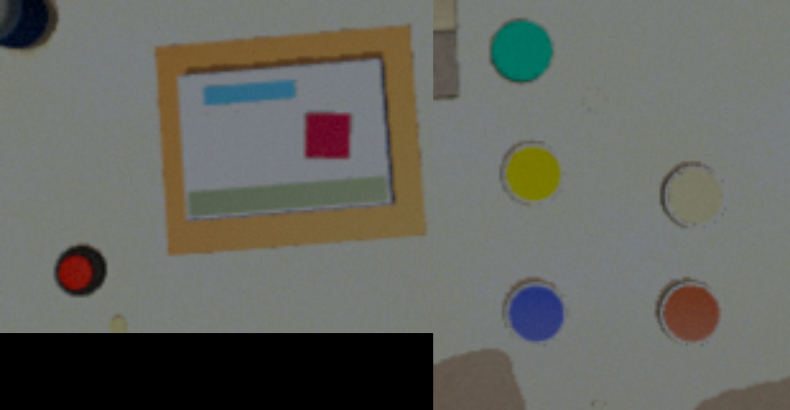

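The crop confirms it: yellow pan in a white dish at top pixel (339,217), clearly distinct from the turquoise one at (334,170). The red cap is at (139,286) and the plum square at (238,232). Heights and radii match what was given. Moving now.

>>> step_arm:
  steps:
    - [0.084,-0.069,0.007,0,0,0,0]
    - [0.084,-0.069,0.007,0,0,0,0]
    - [0.084,-0.069,0.007,0,0,0,0]
    - [0.084,-0.069,0.007,0,0,0,0]
    - [0.084,-0.069,0.007,0,0,0,0]
    - [0.084,-0.069,0.007,0,0,0,0]
    - [0.084,-0.069,0.007,0,0,0,0]
    - [0.084,-0.069,0.007,0,0,0,0]

```text
time: 0.77
eef_pos: [0.3243, -0.3198, 0.2156]
ee_rot: [-3.098, -0.518, 0.0]
contact_force: [0.8, -1.3, 1.3]
gripper_width: 0.0407
grip_force: 0.0
```

>>> step_arm:
  steps:
    - [0.084,-0.069,0.007,0,0,0,0]
    - [0.084,-0.069,0.007,0,0,0,0]
    - [0.084,-0.069,0.007,0,0,0,0]
    - [0.084,-0.069,0.007,0,0,0,0]
    - [0.084,-0.069,0.007,0,0,0,0]
    - [0.084,-0.069,0.007,0,0,0,0]
    - [0.084,-0.069,0.007,0,0,0,0]
    - [0.084,-0.069,0.007,0,0,0,0]

```text
time: 1.43
eef_pos: [0.4609, -0.0976, 0.1988]
ee_rot: [-3.098, -0.519, 0.001]
contact_force: [1.0, -0.2, -0.3]
gripper_width: 0.0006
grip_force: 0.0
```

>>> step_arm:
  steps:
    - [0.031,-0.114,0,0,0,0,0]
    - [0.031,-0.114,0,0,0,0,0]
    - [0.031,-0.114,0,0,0,0,0]
    - [0.031,-0.114,0,0,0,0,0]
    - [0.031,-0.114,0,0,0,0,0]
    - [0.031,-0.114,0,0,0,0,0]
    - [0.031,-0.114,0,0,0,0,0]
    - [0.031,-0.114,0,0,0,0,0]

```text
time: 2.1
eef_pos: [0.4411, 0.1854, 0.1989]
ee_rot: [3.098, 0.519, -0.001]
contact_force: [1.0, -0.3, 0.0]
gripper_width: 0.0006
grip_force: 0.0
```

>>> step_arm:
  steps:
    - [0.031,-0.114,0,0,0,0,0]
    - [0.031,-0.114,0,0,0,0,0]
    - [0.031,-0.114,0,0,0,0,0]
    - [0.031,-0.114,0,0,0,0,0]
    - [0,0,0.08,0,0,0,0]
    - [0,0,0.08,0,0,0,0]
    - [0,0,0.08,0,0,0,0]
    - [0,0,0.08,0,0,0,0]

```text
time: 2.77
eef_pos: [0.432, 0.3254, 0.1017]
ee_rot: [3.098, 0.52, -0.001]
contact_force: [-0.3, 0.8, 0.3]
gripper_width: 0.0004
grip_force: 0.0
```

Run:
```python
from h import *
W=robot.read_camera('wrist');cv2.imwrite('pics/w1.png',W[:,:,::-1]);S=robot.read_camera('side');cv2.imwrite('pics/s1.png',S[:,:,::-1])
s=robot.state();print(s['time'],s['eef_pos'],s['contact_force'],s['joints'])
hsv=cv2.cvtColor(W,cv2.COLOR_RGB2HSV)
m=cv2.inRange(hsv,np.array([170,130,90]),np.array([180,255,255]))|cv2.inRange(hsv,np.array([0,130,90]),np.array([8,255,255]))
for c in cv2.findContours(m,0,2)[0]:
    if cv2.contourArea(c)>100:
        (x,y),r=cv2.minEnclosingCircle(c);print((x,y),r,onplane('wrist',(x,y),.022),cv2.boundingRect(c))
cv2.imwrite('pics/ws1.png',np.hstack([cv2.resize(W,(400,300)),cv2.resize(S,(400,300))])[:,:,::-1])
```

```text
2.8667 [0.42978273 0.32340749 0.09928803] [-0.45523279  0.31362189  0.14125237] [ 6.23778065e-01  3.87677494e-01  1.83192761e+00 -1.41768586e-04
  9.31502926e-01  1.86259619e+00]
(279.9635009765625, 216.65328979492188) 19.108257293701172 [0.43226672 0.32483507 0.022     ] (261, 198, 39, 36)
```

View pics/ws1.png

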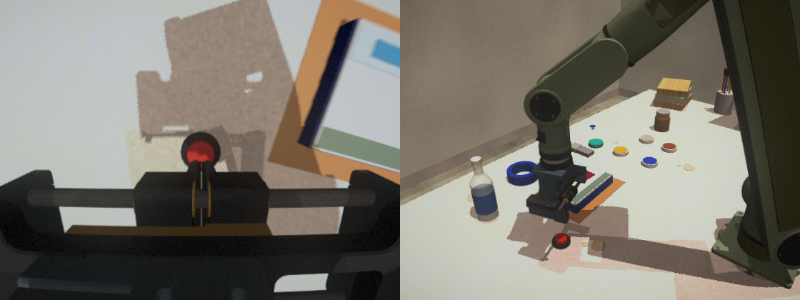

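The wrist view has the button at full-size pixel (280,217), just ahead of the closed fingers. That casts to (0.432,0.325), which agrees with the first measurement. Descending.

>>> step_arm:
  steps:
    - [0.008,-0.004,0.035,0,0,0,0]
    - [0,0,0.035,0,0,0,0]
    - [0,0,0.035,0,0,0,0]
    - [0,0,0.035,0,0,0,0]
    - [0,0,0.035,0,0,0,0]
    - [0,0,0,0,0,0,0]
    - [0,0,0,0,0,0,0]
    - [0,0,0,0,0,0,0]

```text
time: 3.53
eef_pos: [0.4346, 0.3273, 0.0508]
ee_rot: [-3.098, -0.519, -0.001]
contact_force: [0.2, -0.0, 0.5]
gripper_width: 0.0005
grip_force: 0.0
```

Run:
```python
from h import *
for _ in range(3):
    S=robot.read_camera('side');s=robot.state();print(s['time'],s['eef_pos'],s['contact_force'])
W=robot.read_camera('wrist')
cv2.imwrite('pics/ws2.png',np.hstack([W[130:330,180:380],S[260:360,170:270].repeat(2,0).repeat(2,1)])[:,:,::-1])
```

```text
3.5833 [0.43472891 0.32736723 0.05106273] [ 0.06273013 -0.23721872  0.04201356]
3.6333 [0.43476908 0.32740392 0.0511828 ] [-0.44903627 -0.26498007  0.44528607]
3.6833 [0.4347073  0.32736375 0.05119886] [0.17637671 0.3417502  0.26643458]
```

View pics/ws2.png

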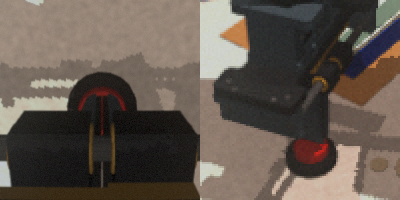

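The fingertips are centred over the cap in both views. I'll press in small rows.

>>> step_arm:
  steps:
    - [0,0,0.013,0,0,0,0]
    - [0,0,0.013,0,0,0,0]
    - [0,0,0.01,0,0,0,0]
    - [0,0,0.007,0,0,0,0]
    - [0,0,0.007,0,0,0,0]
    - [0,0,0,0,0,0,0]
    - [0,0,0,0,0,0,0]
    - [0,0,0,0,0,0,0]

```text
time: 4.4
eef_pos: [0.4343, 0.3271, 0.0359]
ee_rot: [3.098, 0.519, 0.0]
contact_force: [-1.6, -0.8, 4.3]
gripper_width: 0.0006
grip_force: 2.2
```

>>> step_arm:
  steps:
    - [0,0,0.002,0,0,0,0]
    - [0,0,0.002,0,0,0,0]
    - [0,0,0,0,0,0,0]
    - [0,0,0,0,0,0,0]
    - [0,0,0,0,0,0,0]
    - [0,0,0,0,0,0,0]
    - [0,0,0,0,0,0,0]
    - [0,0,0,0,0,0,0]

```text
time: 5.07
eef_pos: [0.4344, 0.3271, 0.035]
ee_rot: [-3.098, -0.519, -0.0]
contact_force: [-1.3, -1.7, 8.5]
gripper_width: 0.0002
grip_force: 4.1
```

The force jumped to 8.5 N, above the 5 N that holds it down, so the button is at its stop. Lifting.

>>> step_arm:
  steps:
    - [0,0,-0.03,0,0,0,0]
    - [0,0,-0.06,0,0,0,0]
    - [0,0,-0.06,0,0,0,0]
    - [0,0,-0.08,0,0,0,0]
    - [0,0,-0.08,0,0,0,0]
    - [0,0,-0.08,0,0,0,0]
    - [0,0,-0.06,0,0,0,0]
    - [0,0,0,0,0,0,0]

```text
time: 5.73
eef_pos: [0.4362, 0.3284, 0.1733]
ee_rot: [-3.095, -0.518, -0.011]
contact_force: [0.9, 0.6, 0.2]
gripper_width: 0.0005
grip_force: 0.0
```

Run:
```python
from h import *
S=robot.read_camera('side');s=robot.state();print(s['time'],s['eef_pos'],s['ee_rot'],s['contact_force'])
p,c=blob(S,(225,333),(170,130,90),(8,255,255));print(p,cv2.boundingRect(c))
S0=cv2.imread('pics/side0.png')[:,:,::-1].copy();p,c=blob(S0,(225,333),(170,130,90),(8,255,255));print(p,cv2.boundingRect(c))
R=cv2.Rodrigues(s['ee_rot'])[0]
a=s['eef_pos'];t=np.array([.605,-.178,a[2]]);v=np.array([.46,-.05,a[2]])
print(R.T@(v-a)/.3,R.T@(t-v)/.3)
```

```text
5.7833 [0.43520787 0.32770299 0.17113474] [-3.09672793 -0.51851597 -0.00600599] [-0.14235203  0.25353333 -0.34112023]
(225.06440382941685, 333.3933855526545) (217, 326, 17, 16)
(225.1723163841808, 333.4284369114877) (217, 326, 17, 16)
[-0.33198058  1.21725808 -0.00267911] [0.31798398 0.5608398  0.00067858]
```

The button is back at its original pixels, so it's up. Next, across to above the ochre pan at z 0.17, well clear of everything.

>>> step_arm:
  steps:
    - [-0.001,0.111,0,0,0,0,0]
    - [-0.001,0.111,0,0,0,0,0]
    - [-0.001,0.111,0,0,0,0,0]
    - [-0.001,0.111,0,0,0,0,0]
    - [-0.001,0.111,0,0,0,0,0]
    - [-0.001,0.111,0,0,0,0,0]
    - [-0.001,0.111,0,0,0,0,0]
    - [-0.001,0.111,0,0,0,0,0]

```text
time: 6.45
eef_pos: [0.5181, 0.0727, 0.1677]
ee_rot: [-3.098, -0.519, 0.005]
contact_force: [-0.3, -0.3, 0.5]
gripper_width: 0.0003
grip_force: 0.0
```

>>> step_arm:
  steps:
    - [-0.001,0.111,0,0,0,0,0]
    - [-0.001,0.111,0,0,0,0,0]
    - [-0.001,0.111,0,0,0,0,0]
    - [-0.001,0.111,0,0,0,0,0]
    - [-0.001,0.111,0,0,0,0,0]
    - [-0.001,0.111,0,0,0,0,0]
    - [-0.001,0.111,0,0,0,0,0]
    - [-0.001,0.111,0,0,0,0,0]

```text
time: 7.12
eef_pos: [0.6027, -0.1796, 0.1673]
ee_rot: [-3.097, -0.518, 0.005]
contact_force: [0.7, 0.1, -0.5]
gripper_width: 0.0002
grip_force: 0.0
```

Run:
```python
from h import *
W=robot.read_camera('wrist');W=robot.read_camera('wrist');s=robot.state();print(s['time'],s['eef_pos'],s['ee_rot'],s['contact_force'])
hsv=cv2.cvtColor(W,cv2.COLOR_RGB2HSV)
m=cv2.inRange(hsv,np.array([20,130,90]),np.array([35,255,255]))
for c in cv2.findContours(m,0,2)[0]:
    if cv2.contourArea(c)>200:
        (x,y),r=cv2.minEnclosingCircle(c);print((x,y),r,onplane('wrist',(x,y),.016),cv2.boundingRect(c))
R=cv2.Rodrigues(s['ee_rot'])[0]
print(R.T@(np.array([.605,-.178,.065])-s['eef_pos'])/.3)
cv2.imwrite('pics/w3.png',W[:,:,::-1])
```

```text
7.2167 [ 0.60374186 -0.18249308  0.16699778] [ 3.09874972e+00  5.11945004e-01 -3.03648669e-03] [0.1322592  0.81870464 0.43574433]
(273.15704345703125, 198.70578002929688) 23.90233612060547 [ 0.60290163 -0.17396616  0.016     ] (254, 179, 43, 44)
[ 0.00948312 -0.01300577  0.33996734]
```

View pics/w3.png

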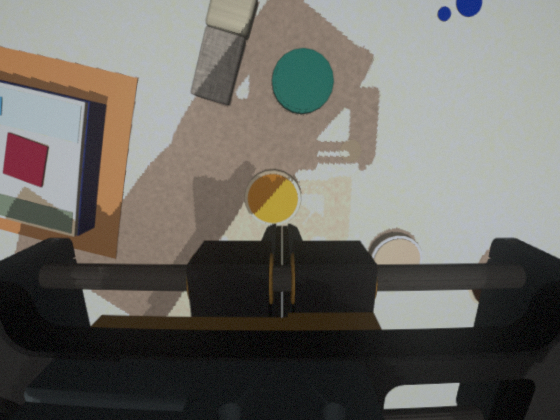

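The wrist view shows the ochre pan at (273,199) right below the fingers; pearl is at (397,250) and turquoise at (303,80). Descending to tips about 30 mm above the ochre, then holding.

>>> step_arm:
  steps:
    - [0.008,-0.014,0.05,0,0,0,0]
    - [0,0,0.06,0,0,0,0]
    - [0,0,0.06,0,0,0,0]
    - [0,0,0.06,0,0,0,0]
    - [0,0,0.06,0,0,0,0]
    - [0,0,0.03,0,0,0,0]
    - [0,0,0.02,0,0,0,0]
    - [0,0,0,0,0,0,0]

```text
time: 7.88
eef_pos: [0.6031, -0.1727, 0.0657]
ee_rot: [-3.097, -0.519, 0.005]
contact_force: [-0.3, -0.2, 0.9]
gripper_width: 0.0004
grip_force: 0.0
```

>>> step_arm:
  steps:
    - [0,0,0,0,0,0,0]
    - [0,0,0,0,0,0,0]
    - [0,0,0,0,0,0,0]
    - [0,0,0,0,0,0,0]
    - [0,0,0,0,0,0,0]
    - [0,0,0,0,0,0,0]
    - [0,0,0,0,0,0,0]
    - [0,0,0,0,0,0,0]

```text
time: 8.55
eef_pos: [0.6043, -0.1735, 0.0675]
ee_rot: [3.098, 0.519, 0.0]
contact_force: [0.3, 0.6, -0.2]
gripper_width: 0.0005
grip_force: 0.0
```

>>> step_arm:
  steps:
    - [0,0,0,0,0,0,0]
    - [0,0,0,0,0,0,0]
    - [0,0,0,0,0,0,0]
    - [0,0,0,0,0,0,0]
    - [0,0,0,0,0,0,0]
    - [0,0,0,0,0,0,0]
    - [0,0,0,0,0,0,0]
    - [0,0,0,0,0,0,0]

```text
time: 9.22
eef_pos: [0.6043, -0.1735, 0.0675]
ee_rot: [3.098, 0.519, 0.0]
contact_force: [-0.2, -0.2, 0.1]
gripper_width: 0.0005
grip_force: 0.0
```

>>> step_arm:
  steps:
    - [0,0,0,0,0,0,0]
    - [0,0,0,0,0,0,0]
    - [0,0,0,0,0,0,0]
    - [0,0,0,0,0,0,0]
    - [0,0,0,0,0,0,0]
    - [0,0,0,0,0,0,0]
    - [0,0,0,0,0,0,0]
    - [0,0,0,0,0,0,0]

```text
time: 9.88
eef_pos: [0.6042, -0.1735, 0.0674]
ee_rot: [3.098, 0.519, -0.0]
contact_force: [0.7, 0.0, -1.0]
gripper_width: 0.0001
grip_force: 0.0
```

Run:
```python
from h import *
W=robot.read_camera('wrist');S=robot.read_camera('side');s=robot.state();print(s['time'],s['eef_pos'],s['ee_rot'],s['contact_force'])
R=cv2.Rodrigues(s['ee_rot'])[0]
print(R.T@(np.array([.567,.0755,.165])-np.array([*s['eef_pos'][:2],.165]))/.3)
cv2.imwrite('pics/ws4.png',np.hstack([W[60:360,130:430],cv2.resize(S[130:250,250:400],(375,300))])[:,:,::-1])
```

```text
9.9833 [ 0.60426211 -0.17345907  0.06749101] [3.09838758e+00 5.18712165e-01 1.15192819e-04] [ 0.15394721  0.24890227 -0.51043303]
[ 1.52851026e-01 -8.25068172e-01 -7.05700675e-05]
```

View pics/ws4.png

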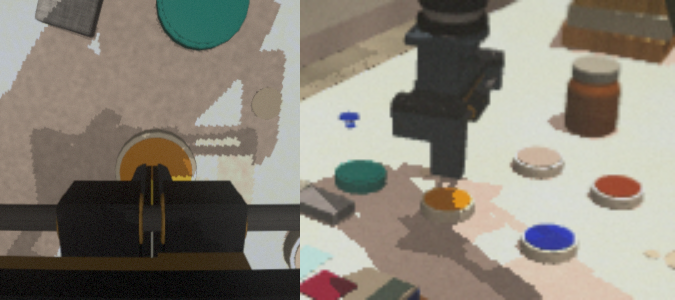

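The tips hang about 3 cm above the ochre wax, within 5 mm of its centre. I'll hold one more call, then lift and cross to the patch.

>>> step_arm:
  steps:
    - [-0.003,0.009,0,0,0,0,0]
    - [0,0,0,0,0,0,0]
    - [0,0,0,0,0,0,0]
    - [0,0,0,0,0,0,0]
    - [0,0,0,0,0,0,0]
    - [0,0,0,0,0,0,0]
    - [0,0,0,0,0,0,0]
    - [0,0,0,0,0,0,0]

```text
time: 10.65
eef_pos: [0.6043, -0.1763, 0.0675]
ee_rot: [3.098, 0.519, 0.0]
contact_force: [0.7, 0.4, 0.3]
gripper_width: 0.0001
grip_force: 0.0
```

>>> step_arm:
  steps:
    - [0,0,-0.03,0,0,0,0]
    - [0,0,-0.06,0,0,0,0]
    - [0,0,-0.06,0,0,0,0]
    - [0,0,-0.06,0,0,0,0]
    - [0,0,-0.06,0,0,0,0]
    - [0,0,-0.06,0,0,0,0]
    - [0,0,0,0,0,0,0]
    - [0,0,0,0,0,0,0]

```text
time: 11.32
eef_pos: [0.6048, -0.1764, 0.1678]
ee_rot: [3.097, 0.519, 0.004]
contact_force: [0.5, 0.9, -0.4]
gripper_width: 0.0003
grip_force: 0.0
```

>>> step_arm:
  steps:
    - [0.0195,-0.104,0,0,0,0,0]
    - [0.0195,-0.104,0,0,0,0,0]
    - [0.0195,-0.104,0,0,0,0,0]
    - [0.0195,-0.104,0,0,0,0,0]
    - [0.0195,-0.104,0,0,0,0,0]
    - [0.0195,-0.104,0,0,0,0,0]
    - [0.0195,-0.104,0,0,0,0,0]
    - [0.0195,-0.104,0,0,0,0,0]

```text
time: 11.98
eef_pos: [0.5659, 0.0763, 0.165]
ee_rot: [-3.098, -0.519, 0.004]
contact_force: [0.4, -0.9, 0.2]
gripper_width: 0.0002
grip_force: 0.0
```

Run:
```python
from h import *
for _ in range(3): W=robot.read_camera('wrist')
s=robot.state();print(s['time'],s['eef_pos'],s['ee_rot'],s['contact_force'])
hsv=cv2.cvtColor(W,cv2.COLOR_RGB2HSV)
m=cv2.inRange(hsv,np.array([160,110,40]),np.array([180,255,255]))
for c in cv2.findContours(m,0,2)[0]:
    if cv2.contourArea(c)>200:
        (x,y),_,_=q=cv2.minAreaRect(c);print(q,onplane('wrist',(x,y),.039))
R=cv2.Rodrigues(s['ee_rot'])[0]
print(R.T@(np.array([.567,.0755,.088])-s['eef_pos'])/.3)
```

```text
12.1333 [0.56605666 0.07669457 0.1651626 ] [ 3.09746509  0.52453094 -0.00408141] [-0.11167834 -0.34875502  0.76969376]
((286.7466735839844, 206.1514892578125), (42.71688461303711, 42.199100494384766), 21.250505447387695) [0.56782879 0.07124707 0.039     ]
[0.00231819 0.0049001  0.25720158]
```

The wrist view places the patch at (0.568,0.073), consistent with the earlier measurement. Descending to tips about 30 mm above it and holding.

>>> step_arm:
  steps:
    - [0.001,0.008,0.04,0,0,0,0]
    - [0,0,0.06,0,0,0,0]
    - [0,0,0.06,0,0,0,0]
    - [0,0,0.05,0,0,0,0]
    - [0,0,0.03,0,0,0,0]
    - [0,0,0.015,0,0,0,0]
    - [0,0,0,0,0,0,0]
    - [0,0,0,0,0,0,0]

```text
time: 12.8
eef_pos: [0.5687, 0.0724, 0.0902]
ee_rot: [3.098, 0.518, 0.001]
contact_force: [0.5, -0.2, -0.2]
gripper_width: 0.0007
grip_force: 0.0
```

>>> step_arm:
  steps:
    - [0,0,0,0,0,0,0]
    - [0,0,0,0,0,0,0]
    - [0,0,0,0,0,0,0]
    - [0,0,0,0,0,0,0]
    - [0,0,0,0,0,0,0]
    - [0,0,0,0,0,0,0]
    - [0,0,0,0,0,0,0]
    - [0,0,0,0,0,0,0]

```text
time: 13.47
eef_pos: [0.5683, 0.0728, 0.0899]
ee_rot: [3.098, 0.519, 0.0]
contact_force: [0.4, 0.6, -0.2]
gripper_width: 0.0008
grip_force: 0.0
```

>>> step_arm:
  steps:
    - [0,0,0,0,0,0,0]
    - [0,0,0,0,0,0,0]
    - [0,0,0,0,0,0,0]
    - [0,0,0,0,0,0,0]
    - [0,0,0,0,0,0,0]
    - [0,0,0,0,0,0,0]
    - [0,0,0,0,0,0,0]
    - [0,0,0,0,0,0,0]

```text
time: 14.13
eef_pos: [0.5683, 0.0727, 0.0899]
ee_rot: [3.098, 0.519, -0.0]
contact_force: [0.3, 0.7, -0.0]
gripper_width: 0.0005
grip_force: 0.0
```

>>> step_arm:
  steps:
    - [0,0,0,0,0,0,0]
    - [0,0,0,0,0,0,0]
    - [0,0,0,0,0,0,0]
    - [0,0,0,0,0,0,0]
    - [0,0,0,0,0,0,0]
    - [0,0,0,0,0,0,0]
    - [0,0,0,0,0,0,0]
    - [0,0,0,0,0,0,0]

```text
time: 14.8
eef_pos: [0.5683, 0.0728, 0.0899]
ee_rot: [3.098, 0.519, 0.0]
contact_force: [0.2, -0.1, -0.3]
gripper_width: 0.0001
grip_force: 0.0
```

>>> step_arm:
  steps:
    - [0,0,0,0,0,0,0]
    - [0,0,0,0,0,0,0]
    - [0,0,0,0,0,0,0]
    - [0,0,0,0,0,0,0]
    - [0,0,0,0,0,0,0]
    - [0,0,0,0,0,0,0]
    - [0,0,0,0,0,0,0]
    - [0,0,0,0,0,0,0]

```text
time: 15.47
eef_pos: [0.5683, 0.0728, 0.0899]
ee_rot: [3.098, 0.519, -0.0]
contact_force: [0.1, -0.4, 1.0]
gripper_width: 0.0007
grip_force: 0.0
```

Run:
```python
from h import *
W=robot.read_camera('wrist');S=robot.read_camera('side');s=robot.state();print(s['time'],s['eef_pos'],s['contact_force'])
cv2.imwrite('pics/ws5.png',np.hstack([W[60:360,130:430],cv2.resize(S[180:330,180:370],(380,300))])[:,:,::-1])
```

```text
15.5667 [0.56829376 0.07275849 0.0899345 ] [-0.12402814 -0.2861663  -0.0358315 ]
```

View pics/ws5.png

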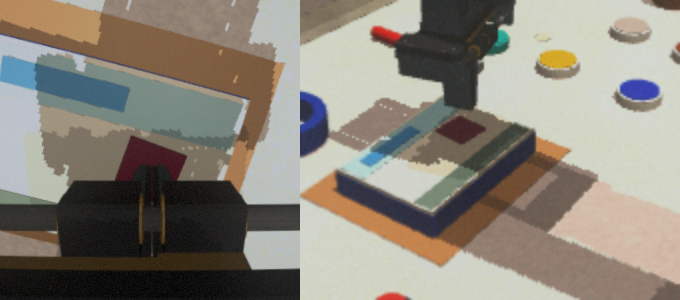

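The closed fingertips hang about 3 cm above the plum patch at crop pixel (150,165) and touch nothing. They have held there for over 2.5 s, so I'm handing in.

```bash
python3 -c "
from workcell import robot
print(robot.finish_job())"
```

```text
the job is handed in; nothing more can be done
None
```

I handed the job in: the record button went fully down and came back up, the fingertips held over the ochre pan for over 2 s, and the arm finished still pointing about 3 cm above the plum patch, with no sign of contact with anything but the button; no verdict was returned.

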